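# Clear the bench after the milk test

### The arm

A 6-joint arm with a two-finger parallel gripper is mounted at the origin on the work surface. World frame = base frame: x ahead of the robot, y to its left, z up, the work surface at z = 0. Lengths are in m, angles in rad, forces in N, time in s.
With the tool pointing down it reaches from about 0.35 to 0.975 m from the base axis. Payload 4.9 kg.
Tool frame: the origin (TCP) lies midway between the tips of the shut fingers; the grasp point (between the pads) lies bot.hold_point_z behind it (bot.hold_point_z is the distance from the TCP to the grasp point, in m); z points along the fingers, y is the direction in which the jaws open and shut (so a half turn about z gives the same grasp; the last joint's range is limited). The gripper opens to 85 mm and grips with 20 to 120 N. Pads are 22 mm wide; open, the fingers measure 114 mm over their backs; the gripper's body (76 mm by 85 mm) begins 54 mm behind the grasp point. The pads swing forward as they close: fully open they stand 13 mm farther back than shut.
Start: joints at [-1.422, 0.053, 1.613, -0, 1.476, -0.119], TCP at [0.165, -0.603, 0.231] pointing down, gripper open.
Joint ranges: [-3.01, 3.01], [-1.01, 2.22], [0.06, 2.58], [-1.02, 4.17], [0.09, 2.62], [-3.14, 3.14]. Speed limits (rad/s): [2.57, 2.57, 3.14, 3.14, 3.14, 3.14].

### API

Orientations are given as a 3x3 rotation matrix whose columns are the frame's x, y, z axes.
In Python, from cell import bot gives the robot as it stands.
- The arm moves only by the tool arm_command, never from a script. Its argument "commands" is a list that holds one entry, the list of rows, each a list of 5 numbers: the shift along the world's x, y, z in cm, then the turn about the world's z in rad, then the finger opening in cm, from 0 to 8.54. In form: [[[dx, dy, dz, twist, hand], ...]]. A call has 1 to 8 rows; each row shifts and turns the commanded pose from where the row before left it; what a row does not reach is not made up. A row lasts 1/12 s, in which the tool goes at most 41.7 mm and 7.16 degrees, less where a joint would pass 70% of its speed; a pose out of reach is approached as far as the arm can. A call is refused whole if a number of a shift passes 4.17 or a number of a turn 0.125, either way. A call with a gripper value outside its range is refused whole. The fingers move at their own pace and stop on an object; the grip force is fixed at half the most. Time passes only in rows, so rows that do not move let the fingers close. It gives the time, the measured TCP pose, the force and the opening at its end, in the units of the state.
- bot.state(): the state, without advancing time (a new reading comes with each control period).
- bot.snapshot(name): name is "side" or "top" or "wrist"; returns the picture (480x640x3 uint8, blue, green, red); there is no depth.
- bot.calibration(name): a dict with "camera_matrix" (3x3 intrinsics, pixels), "camera_from_world" (4x4, takes a point from world to camera coordinates); the wrist camera has in their place "hand_eye" (4x4, takes a point from camera to tool coordinates, whose origin is the TCP and whose axes are the flange's). Camera axes: x right, y up, looking along -z (the intrinsics and any distortion apply to the point x, -y, -z); pixel columns grow to the right and rows downward; lengths in m; the calibration is good to about 2 mm. The wrist camera is an equidistant fisheye: a pixel r from the principal point sees the ray r / f radians off the axis. A picture is of the moment at which its call begins: read the wrist's pose just before it. calibration takes no time and is no camera call.
- bot.sign_off(): hands the job in, once; it reports no verdict.
Trained networks look in the newest picture that a camera, given by its name, has taken for a name from the list of things; names that differ only in an ending like _2 or _b are one class to them, and where a whole thing is asked for, a point or a joint stands for the part that bears it (a point fixed in the world has none). Each returns a list of dicts, best first, with "confidence" (0 to 1); they miss things now and then, are a little off and sometimes report something else, mostly with a low value. They report only what shows in the picture. A call takes as long as a camera call.
- bot.search_frame(camera, target): "point" ([x, y, z] in m, in world coordinates, good to about 4 mm: the middle of the surface that is visible of it).
- bot.spot_point(camera, target): "point" ([x, y, z] in m, in world coordinates, good to about 4 mm: a listed point, or the origin of a listed thing).
The state is a dict: "clock": time; "joints": joint angles; "qvel": joint speeds; "joint_efforts": joint torques, N m; "ee_pos": TCP position; "eef_rot": TCP orientation; "force": force on the tool from outside, world axes, zero at the start; "ft_torque": the same for the moment, N m; "gripper_width": finger opening in m.
Only numpy, scipy, OpenCV 4.12 (cv2) and the standard library are available. Lean on these libraries where they do the work, as an engineer would, in place of code of your own. Each camera call takes 0.05 s, during which the arm holds its last target.

### The job

Clear the bench after the milk test: stand the two brown reagent bottles in the white bottle tray and the two milk sample jars in the blue sample rack, one to a compartment, upright and set down gently rather than dropped, and throw the used test cassette into the yellow waste tub. Do not tip any bottle or jar over, and leave the beaker and the tube stand where they are.

Things in the scene. Friction and masses are not known exactly. Their poses are not given: they have to be found in the camera images.
- bottle_large: The larger brown (amber) glass reagent bottle with paper label and black screw cap, standing on the bench. Body 48 mm in diameter up to 66 mm, shoulder narrowing to 80 mm, cap 31 mm in diameter, 100 mm tall in all. About 0.18 kg. Origin at the centre of its underside, z up.
- bottle_small: The smaller brown (amber) glass reagent bottle with paper label and black screw cap, standing on the bench. Body 40 mm in diameter up to 50 mm, shoulder narrowing to 62 mm, cap 27 mm in diameter, 78 mm tall in all. About 0.1 kg. Origin at the centre of its underside, z up.
- jar_red: White milk sample jar with a red screw lid and a blue band, standing on the bench. Body 41 mm in diameter, lid 45 mm in diameter from 54 to 68 mm, 68 mm tall in all. About 0.08 kg. Origin at the centre of its underside, z up.
- jar_green: White milk sample jar with a green screw lid and a blue band, standing on the bench; same size as the red-lidded one (body 41 mm, lid 45 mm in diameter from 54 to 68 mm, 68 mm tall). About 0.08 kg. Origin at the centre of its underside, z up.
- cassette: The used rapid-test cassette, a flat white plastic piece with a result window and one blue end, lying face up on the bench: 70 mm long (its x), 22 mm wide (its y), 6 mm thick. About 14 g. Origin at the centre of its underside.
- bottle_tray: White plastic bottle tray, fixed to the bench, open on top: 80 mm (its x) by 156 mm (its y), walls 22 mm high and 4 mm thick, floor 4 mm thick, lug at each y end (91 mm from the centre). A divider across the middle, as high as the walls, makes two compartments 72 by 72 mm, centred at y = -38 and +38 mm. Origin at the centre of its underside, on the bench.
- sample_rack: Blue plastic sample rack, fixed to the bench: base plate 80 mm (its x) by 156 mm (its y), 4 mm thick, and an open frame of bars on posts, top 28 mm above the bench, making two square openings 72 by 72 mm, centred at y = -38 and +38 mm; a jar stands on the base plate. Origin at the centre of its underside, on the bench.
- waste_tub: Yellow clinical-waste tub, fixed to the bench, open on top: 110 mm (its x) by 150 mm (its y) over the rim, 90 mm high, inside 96 by 136 mm, floor 4 mm thick. Origin at the centre of its underside, on the bench.
- beaker: Bystander: empty glass beaker, loose, 50 mm in diameter (53 mm at the rim), 70 mm tall. Origin at the centre of its underside.
- tube_stand: Bystander: grey stand with four capped tubes, loose, 110 mm (its x) by 42 mm (its y), 83 mm tall over the caps. Origin at the centre of its underside.

How it is judged:
By the outcome, as a careful person would: the job done as asked, in the order asked, and still so for the second after the job is handed in, with the robot touching nothing.
It also fails if it takes over 112 s, if anything falls off the work surface, if the arm or the gripper's body presses on something with over 40 N, if the wrist force passes 120 N, or if a joint passes its speed limit or range.

## Working session

There is one attempt and no reset: what is moved stays moved. The work goes in short steps, Python scripts to look and compute and a tool call to move; the robot and the scene stay as the last step left them, time stands still between calls to the robot, and variables do not carry over. Pictures are saved under pics/ and viewed, and the job is handed in when it is done.

Besides the shell and the picture viewer there is one more tool, called after "Emit:" by a JSON object that holds its "op" and its "data". arm_command: Moves the arm, as the interface text tells. Its arguments: {"type":"object","properties":{"commands":{"type":"array","items":{"type":"array","items":{"type":"array","items":{"type":"number"}}}}},"required":["commands"]}

```bash
ls; mkdir -p pics
python3 - <<'E'
from cell import bot
import cv2,numpy as np
s=bot.state()
print(s['clock'],s['ee_pos'],s['eef_rot'],s['gripper_width'],bot.hold_point_z)
for n in ['side','top','wrist']:
    im=bot.snapshot(n); cv2.imwrite(f'pics/{n}0.png',im)
    c=bot.calibration(n); print(n,{k:np.round(v,4).tolist() if not isinstance(v,str) else v for k,v in c.items()})
print(bot.state()['clock'])
E
```

```text
pics
0.0 [ 0.16525985 -0.60212477  0.23007355] [[ 9.64367621e-01  2.64565670e-01 -3.12327307e-04]
 [ 2.64565762e-01 -9.64365628e-01  1.97302616e-03]
 [ 2.20797269e-04 -1.98535366e-03 -9.99998005e-01]] 0.08515700957736265 0.0187
side {'camera_matrix': [[524.8019, 0.0, 311.238], [0.0, 524.8019, 235.2221], [0.0, 0.0, 1.0]], 'camera_from_world': [[-0.971, -0.2388, -0.0113, 0.4899], [0.1099, -0.4877, 0.8661, -0.1023], [-0.2123, 0.8397, 0.4998, -0.9672], [0.0, 0.0, 0.0, 1.0]]}
top {'camera_matrix': [[454.3705, 0.0, 330.8812], [0.0, 454.3705, 241.3176], [0.0, 0.0, 1.0]], 'camera_from_world': [[-0.0246, -0.9993, 0.0285, -0.0049], [0.9962, -0.0221, 0.084, -0.5121], [-0.0833, 0.0305, 0.9961, -0.9701], [0.0, 0.0, 0.0, 1.0]]}
wrist {'camera_matrix': [[371.6483, 0.0, 313.8707], [0.0, 371.6483, 236.9827], [0.0, 0.0, 1.0]], 'hand_eye': [[-0.0, 0.9447, 0.328, 0.085], [1.0, -0.0003, 0.0011, 0.0012], [0.0011, 0.328, -0.9447, -0.143], [0.0, 0.0, 0.0, 1.0]]}
0.15
```

View pics/top0.png

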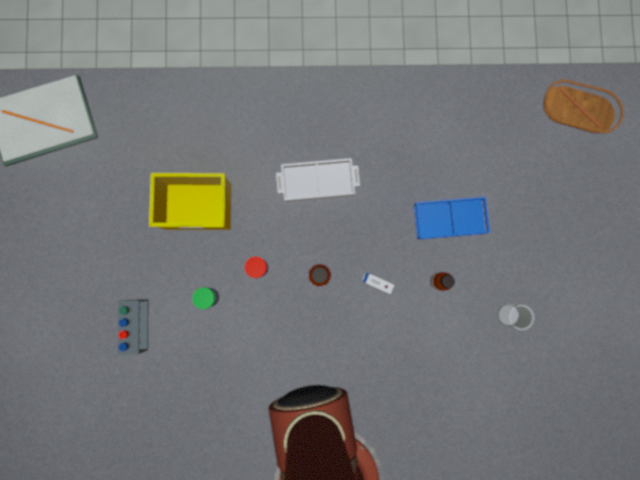

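View pics/side0.png

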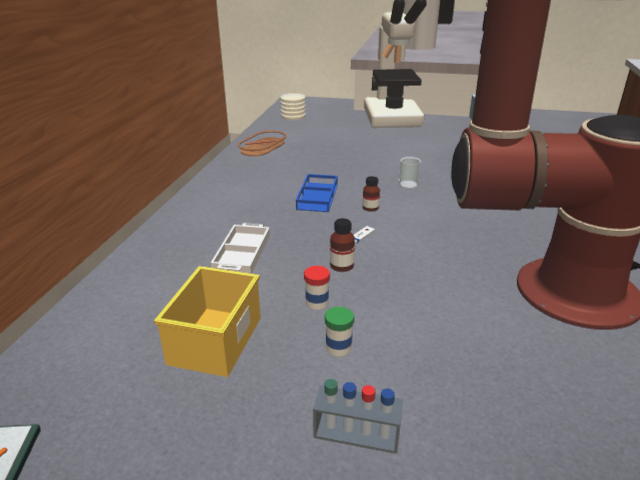

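View pics/wrist0.png

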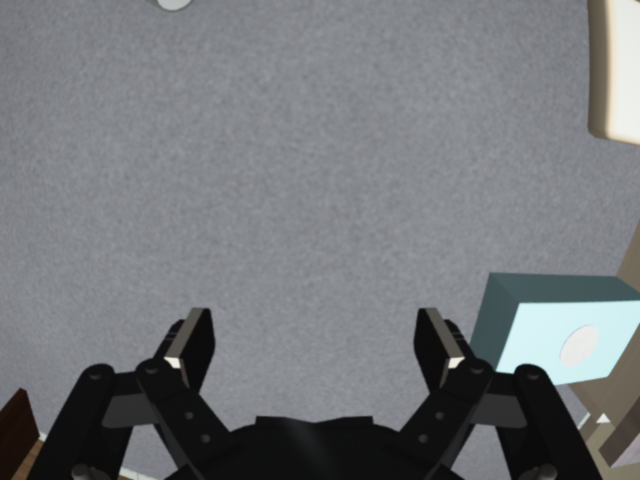

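Run:
```python
from cell import bot
import numpy as np
N=['bottle_large','bottle_small','jar_red','jar_green','cassette','bottle_tray','sample_rack','waste_tub','beaker','tube_stand']
for c in ['top','side']:
  for n in N:
    r=bot.spot_point(c,n)
    print(c,n,[(np.round(d['point'],4).tolist(),round(d['confidence'],2)) for d in r[:3]])
print(bot.state()['clock'])
```

```text
top bottle_large [([0.4371, 0.0108, -0.0051], 0.93)]
top bottle_small [([0.419, -0.2534, 0.004], 0.93)]
top jar_red []
top jar_green []
top cassette [([0.4226, -0.1172, 0.0036], 0.79), ([0.6013, 0.2767, 0.003], 0.39)]
top bottle_tray [([0.6539, 0.0065, -0.0016], 0.66)]
top sample_rack [([0.5604, -0.2866, 0.003], 0.72)]
top waste_tub [([0.6017, 0.2763, 0.0018], 0.79)]
top beaker [([0.3392, -0.4047, -0.0017], 0.82)]
top tube_stand [([0.3455, 0.4073, -0.0002], 0.63)]
side bottle_large [([0.4397, 0.0084, -0.001], 0.92)]
side bottle_small [([0.4234, -0.2534, -0.0023], 0.75)]
side jar_red [([0.4593, 0.1402, 0.0004], 0.68)]
side jar_green [([0.3984, 0.2452, 0.0003], 0.79)]
side cassette [([0.4186, -0.1164, 0.0012], 0.5)]
side bottle_tray [([0.6539, 0.0097, 0.0008], 0.97)]
side sample_rack [([0.5564, -0.2839, 0.0002], 0.56)]
side waste_tub [([0.6025, 0.2783, 0.0036], 0.55)]
side beaker [([0.3427, -0.4041, -0.0028], 0.69)]
side tube_stand [([0.3489, 0.408, 0.0028], 0.8)]
1.15
```

The top view shows red lid (256,267), green lid (204,298), large bottle cap (319,274), small bottle cap (446,281), cassette (379,283), tray centre (318,180), rack (451,218) and tub (188,200). The side view shows the same layout. Networks agree between views to about 4 mm. I'll now triangulate lid tops and container corners.

```bash
cat > h.py <<'E'
from cell import bot
import cv2,numpy as np
def P(n):
    c=bot.calibration(n); K=np.array(c['camera_matrix']); T=np.array(c['camera_from_world'])
    return K@np.diag([1,-1,-1])@T[:3], K, T
def tri(a,b):
    X=cv2.triangulatePoints(P('top')[0],P('side')[0],np.array(a,float).reshape(2,1),np.array(b,float).reshape(2,1)); X=(X[:3]/X[3]).ravel()
    return X
def proj(n,X):
    p=P(n)[0]@np.append(X,1); return p[:2]/p[2]
def onplane(n,uv,z):
    M=P(n)[0]; H=M[:,[0,1,3]].copy(); H[:,2]+=M[:,2]*z
    q=np.linalg.solve(H,[uv[0],uv[1],1]); return q[:2]/q[2]
E
python3 - <<'E'
import cv2
t=cv2.imread('pics/top0.png'); s=cv2.imread('pics/side0.png')
a=t[150:320,140:290]; b=t[150:300,265:415];c=t[190:310,400:520]
cv2.imwrite('pics/tA.png',cv2.resize(t[150:310,145:345],(800,640)[:2] and None or (750,600),interpolation=2))
cv2.imwrite('pics/tB.png',cv2.resize(t[150:310,300:500],(750,600),interpolation=2))
cv2.imwrite('pics/sA.png',cv2.resize(s[160:320,205:405],(750,600),interpolation=2))
E
```

```text
(no output)
```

View pics/tA.png

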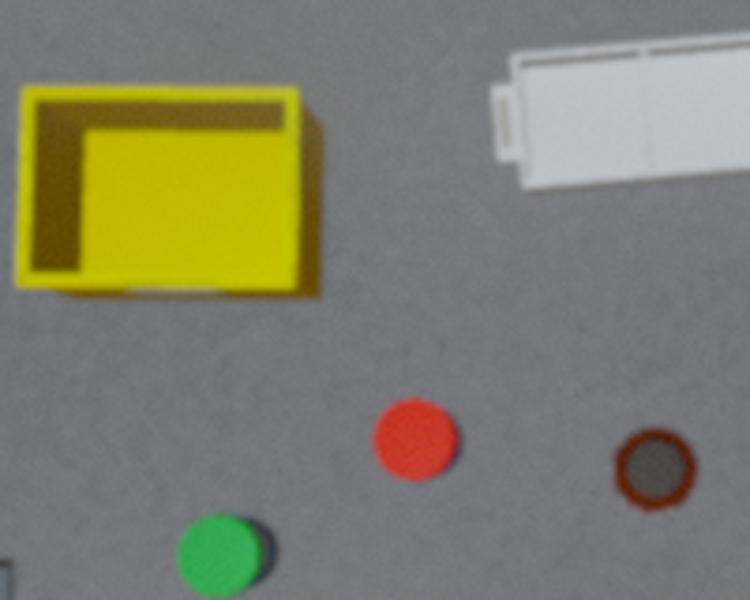

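View pics/tB.png

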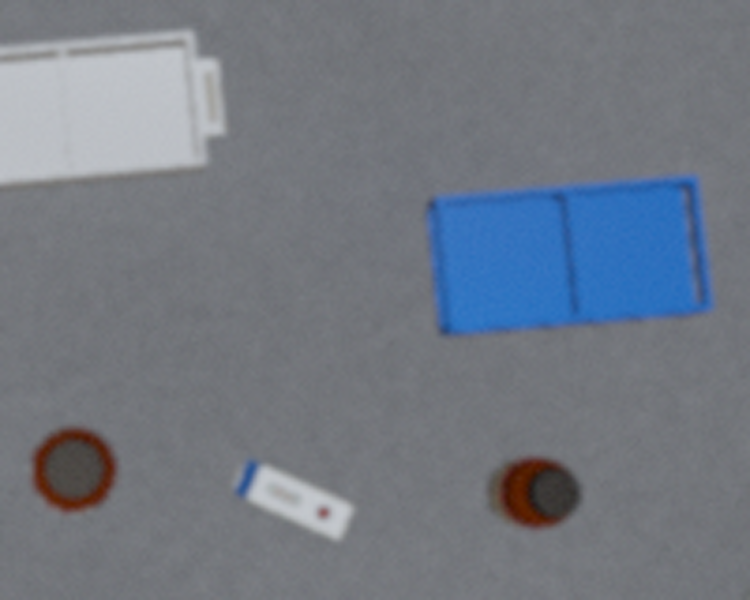

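View pics/sA.png

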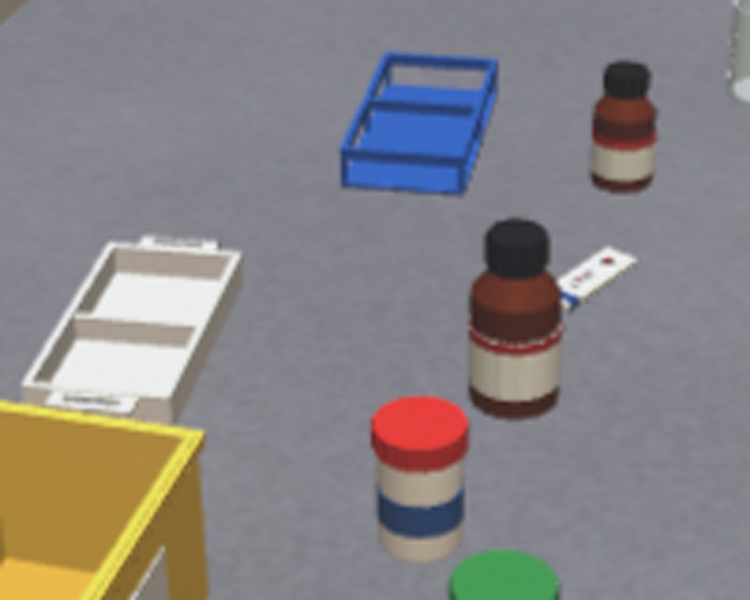

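Run:
```python
from h import *
A=lambda x,y:(145+x/3.75-.37,150+y/3.75-.37)
B=lambda x,y:(300+x/3.75-.37,150+y/3.75-.37)
S=lambda x,y:(205+x/3.75-.37,160+y/3.75-.37)
def show(n,a,b):
    X=tri(a,b); print(n,np.round(X*1000,1),'rep',np.round(proj('top',X)-a,1),np.round(proj('side',X)-b,1)); return X
show('red',A(416,440),S(420,425)); show('green',A(219,556),S(504,580)); show('large',A(656,468),S(517,238)); show('small',B(556,493),S(627,77))
print('tops on plane', *[(n,np.round(1000*onplane('top',p,z))) for n,p,z in [('red',A(416,440),.068),('green',A(219,556),.068),('large',A(656,468),.1),('small',B(556,493),.074)]])
for nm,L in {'tray':[(A(512,53),S(24,385)),(A(523,187),S(170,403)),(B(193,33),S(110,243)),(B(206,163),S(240,252))],'rack':[(B(430,202),S(343,152)),(B(442,333),S(464,160)),(B(695,180),S(386,56)),(B(712,308),S(497,62))]}.items():
    Q=np.array([show(nm,a,b) for a,b in L]); print(nm,'centre',np.round(1000*Q.mean(0),1)); d=(Q[0]+Q[1]-Q[2]-Q[3]); print('yaw of y axis',np.degrees(np.arctan2(d[1],d[0])), 'len',np.linalg.norm(d)/2)
Q=np.array([onplane('top',A(*p),.09) for p in [(22,88),(298,90),(298,290),(17,288)]]); print('tub',np.round(Q*1000),Q.mean(0))
Q=np.array([onplane('top',B(*p),.006) for p in [(252,460),(238,494),(355,508),(342,541)]]); print('cas',np.round(Q*1000),Q.mean(0)); d=Q[2]+Q[3]-Q[0]-Q[1]; print(np.degrees(np.arctan2(d[1],d[0])),np.linalg.norm(d)/2)
```

```text
red [458.9 141.7  63.8] rep [-0.  -0.2] [0.2 0. ]
green [398.1 248.9  67. ] rep [-0.  -0.2] [0.2 0. ]
large [439.4   9.7  94.7] rep [0. 0.] [-0. -0.]
small [ 419.6 -256.1   70.4] rep [-0. -0.] [ 0. -0.]
tops on plane ('red', array([458., 141.])) ('green', array([398., 249.])) ('large', array([439.,  10.])) ('small', array([ 420., -255.]))
tray [685.5  88.5  19.9] rep [0.1 0.4] [-0.4 -0.1]
tray [606.4  83.7  17.1] rep [0.1 0.2] [-0.2 -0. ]
tray [696.3 -66.3  20. ] rep [-0.1 -0.2] [0.1 0. ]
tray [617.8 -71.8  20.5] rep [-0.  -0.1] [0.1 0. ]
tray centre [651.5   8.5  19.4]
yaw of y axis 94.07796006953555 len 0.15554723631545028
rack [ 591.  -202.4   25.6] rep [-0.  -0.1] [0. 0.]
rack [ 513.4 -206.2   26.5] rep [0. 0.] [-0. -0.]
rack [ 602.2 -360.8   23.5] rep [-0.1 -0.4] [0.3 0. ]
rack [ 524.8 -367.    23.6] rep [0.  0.1] [-0.1 -0. ]
rack centre [ 557.9 -284.1   24.8]
yaw of y axis 94.03353747594613 len 0.16007032568422885
tub [[653. 349.]
 [650. 200.]
 [540. 201.]
 [544. 351.]] [0.59688386 0.27500395]
cas [[ 443.  -95.]
 [ 423.  -86.]
 [ 413. -155.]
 [ 394. -147.]] [ 0.41815371 -0.12073224]
-115.99590215351384 0.06693306692686235
```

Heights match the given sizes within the calibration error, and the containers are yawed by 4°. I'll grip the bottles on their straight bodies, high enough to clear the tray walls, and the jars on their lids. The small bottle is first.

Emit:
{"op": "arm_command", "data": {"commands": [[[2.4,3.3,0,0,8.5],[2.4,3.3,0,0,8.5],[2.4,3.3,0,0,8.5],[2.4,3.3,0,0,8.5],[2.4,3.3,-0.5,0,8.5],[2.4,3.3,-0.5,0,8.5],[2.4,3.3,-0.5,0,8.5],[2.4,3.3,-0.5,0,8.5]]]}}

```text
clock: 1.82
ee_pos: [0.3582, -0.337, 0.2114]
eef_rot: [[0.964, 0.264, 0.001], [0.264, -0.964, -0.001], [0.001, 0.001, -1.0]]
force: [1.2, 0.0, -0.5]
gripper_width: 0.0848
```

Emit:
{"op": "arm_command", "data": {"commands": [[[2.1,2.8,-2,0,8.5],[2.1,2.8,-2,0,8.5],[2.1,2.8,-2,0,8.5],[0,0,-1,0,8.5],[0,0,0,0,8.5]]]}}

```text
clock: 2.23
ee_pos: [0.4195, -0.2521, 0.1382]
eef_rot: [[0.963, 0.268, -0.004], [0.268, -0.963, 0.003], [-0.003, -0.004, -1.0]]
force: [-0.4, -0.0, -0.4]
gripper_width: 0.0851
```

```bash
cat >> h.py <<'E'
def wproj(X,s):
    c=bot.calibration('wrist'); K=np.array(c['camera_matrix']); H=np.array(c['hand_eye'])
    R=np.array(s['eef_rot']);p=np.array(s['ee_pos'])
    t=R.T@(np.array(X)-p); q=H[:3,:3].T@(t-H[:3,3]); q=q*[1,-1,-1]
    th=np.arctan2(np.hypot(q[0],q[1]),q[2]); u=q[:2]/np.hypot(q[0],q[1])
    return K[:2,2]+K[0,0]*th*u
E
python3 - <<'E'
from h import *
s=bot.state(); im=bot.snapshot('wrist')
for z,c in [(.078,(0,255,0)),(0,(255,0,0))]:
    p=wproj([.420,-.254,z],s); print(p); cv2.circle(im,tuple(int(v) for v in p),4,c,-1)
cv2.imwrite('pics/w1.png',im); print(s['ee_pos'],s['gripper_width'])
E
```

```text
[316.01564235 259.83784621]
[316.02342983 221.4188279 ]
[ 0.41953986 -0.25208666  0.13819735] 0.08511259366046994
```

View pics/w1.png

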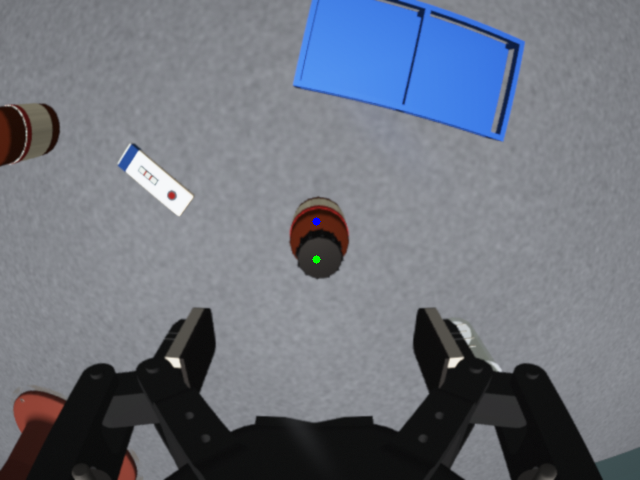

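The wrist picture shows the small cap at (320,257), against (316,260) predicted, so it sits about 2 mm further towards −y. Descending.

Emit:
{"op": "arm_command", "data": {"commands": [[[0,-0.3,-3,0,8.5],[0,0,-3,0,8.5],[0,0,-3,0,8.5],[0,0,-1.2,0,8.5],[0,0,-0.8,0,8.5],[0,0,0,0,6],[0,0,0,0,4.5],[0,0,0,0,3.6]]]}}

```text
clock: 2.95
ee_pos: [0.4217, -0.2592, 0.0335]
eef_rot: [[0.964, 0.264, 0.003], [0.264, -0.964, -0.003], [0.002, 0.003, -1.0]]
force: [0.9, -0.1, 0.0]
gripper_width: 0.051
```

Emit:
{"op": "arm_command", "data": {"commands": [[[0,0,0,0,3],[0,0,0,0,3],[0,0,0,0,3],[0,0,0,0,3]]]}}

```text
clock: 3.28
ee_pos: [0.4218, -0.2588, 0.0338]
eef_rot: [[0.964, 0.265, 0.003], [0.265, -0.964, -0.003], [0.002, 0.003, -1.0]]
force: [-2.2, 1.4, 6.1]
gripper_width: 0.0375
```

Run:
```python
from h import *
im=bot.snapshot('side'); cv2.imwrite('pics/s1.png',cv2.resize(im[110:270,270:470],(750,600),interpolation=2))
im=bot.snapshot('wrist'); cv2.imwrite('pics/w2.png',im)
```

```text
(no output)
```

View pics/s1.png

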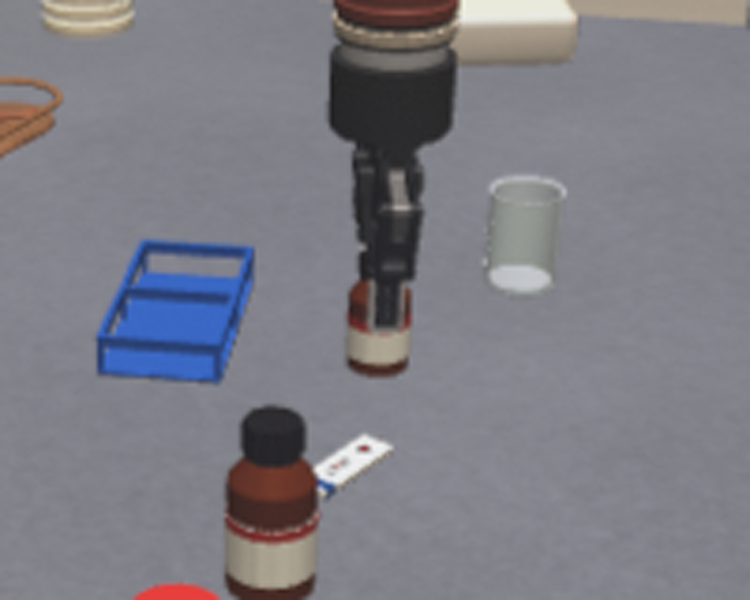

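View pics/w2.png

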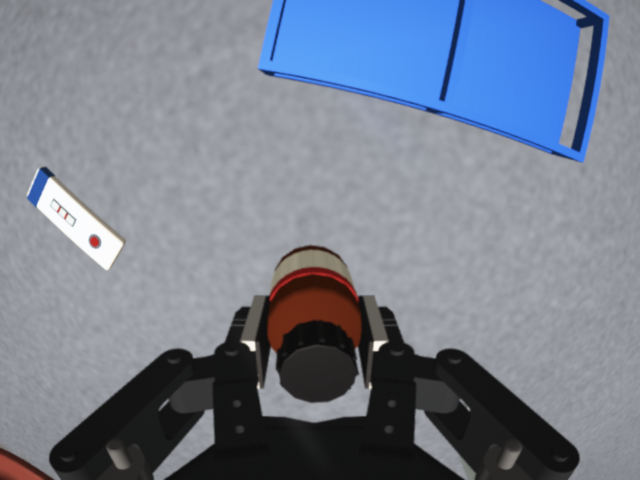

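The pads overlap the label and upper body and the bottle is upright. Lifting a little to check the grip.

Emit:
{"op": "arm_command", "data": {"commands": [[[0,0,0.5,0,3],[0,0,1,0,3],[0,0,2,0,3],[0,0,2.5,0,3],[0,0,0,0,3]]]}}

```text
clock: 3.8
ee_pos: [0.4233, -0.2601, 0.0974]
eef_rot: [[0.964, 0.265, 0.008], [0.265, -0.964, -0.007], [0.006, 0.008, -1.0]]
force: [1.2, -0.0, 0.1]
gripper_width: 0.0377
```

Run:
```python
from h import *
s=bot.state(); print(s['force'],s['gripper_width'],s['ee_pos'])
im=bot.snapshot('side'); cv2.imwrite('pics/s2.png',cv2.resize(im[110:270,270:470],(750,600),interpolation=2))
```

```text
[ 1.16739168 -0.00722931  0.08480907] 0.03768094138060952 [ 0.42332378 -0.26008925  0.09743004]
```

View pics/s2.png

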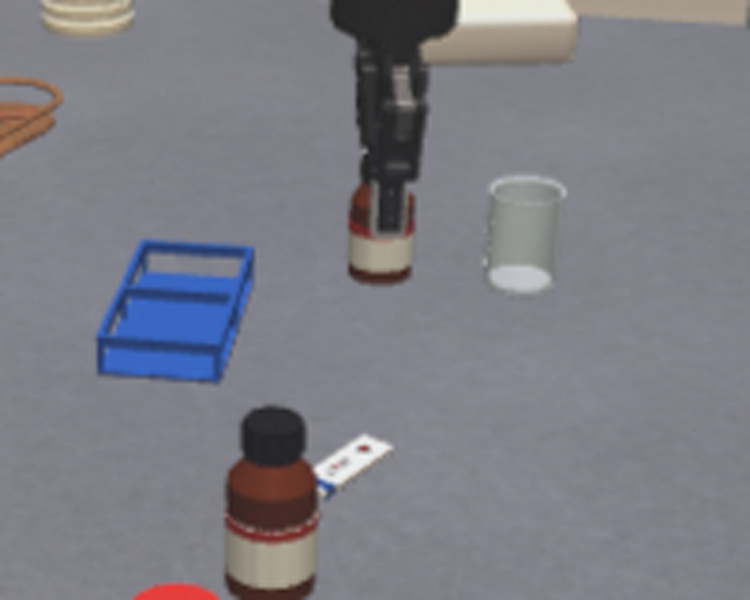

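Emit:
{"op": "arm_command", "data": {"commands": [[[2.9,2.8,0.5,0,3],[2.9,2.8,0.5,0,3],[2.9,2.8,0,0,3],[2.9,2.8,0,0,3],[2.9,2.8,0,0,3],[2.9,2.8,0,0,3],[2.9,2.8,0,0,3],[2.9,2.8,-1,0,3]]]}}

```text
clock: 4.52
ee_pos: [0.6544, -0.0321, 0.0923]
eef_rot: [[0.964, 0.265, 0.002], [0.265, -0.964, -0.001], [0.002, 0.001, -1.0]]
force: [0.8, -0.6, -0.5]
gripper_width: 0.0377
```

Emit:
{"op": "arm_command", "data": {"commands": [[[0,0,-1,0,3],[0,0,0,0,3],[0,0,0,0,3]]]}}

```text
clock: 4.77
ee_pos: [0.6506, -0.0334, 0.079]
eef_rot: [[0.964, 0.265, -0.005], [0.265, -0.964, 0.0], [-0.004, -0.002, -1.0]]
force: [-0.1, -0.7, -0.5]
gripper_width: 0.0378
```

Run:
```python
from h import *
s=bot.state(); print(s['force'],s['gripper_width'],s['ee_pos'])
im=bot.snapshot('wrist'); cv2.imwrite('pics/w3.png',im)
im=bot.snapshot('side'); cv2.imwrite('pics/s3.png',cv2.resize(im[150:310,195:395],(750,600),interpolation=2))
```

```text
[-0.05772553 -0.7259823  -0.49445453] 0.03782553703785475 [ 0.65063674 -0.03344013  0.07899907]
```

View pics/s3.png

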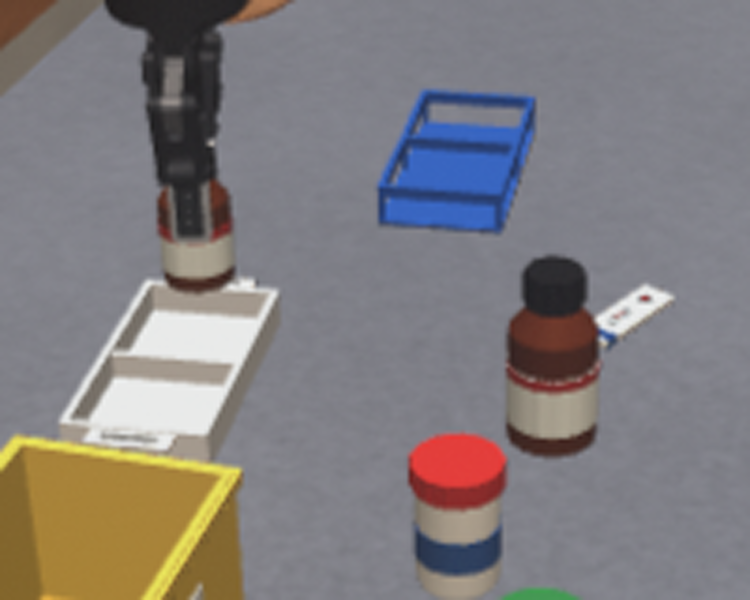

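View pics/w3.png

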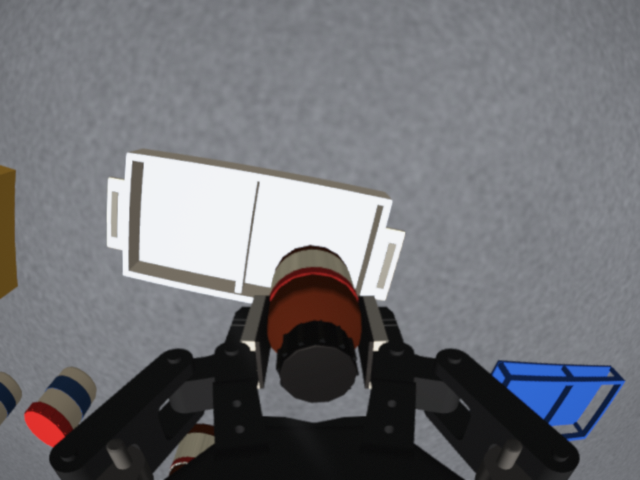

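Run:
```python
from h import *
s=bot.state()
u=np.array([-.070,.9975]);v=np.array([.9975,.070]);c=np.array([.653,.008])
for a,b in [(1,1),(1,-1),(-1,1),(-1,-1)]:
    p=c+v*a*.04+u*b*.078; print(a,b,wproj([*p,.022],s))
for d in [(.656,-.03,.004)]: print(wproj(d,s))
```

```text
1 1 [127.09023828 153.21419378]
1 -1 [389.41331412 200.53438007]
-1 1 [123.17332087 274.29146472]
-1 -1 [356.27148778 320.66393792]
[307.33090753 241.47636552]
```

The tray corners predicted in the wrist picture match those seen, e.g. (127,153) against (127,152). Lowering, slower near the floor.

Emit:
{"op": "arm_command", "data": {"commands": [[[0.4,0.3,-1.5,0,3],[0,0,-1,0,3],[0,0,-0.6,0,3],[0,0,-0.4,0,3],[0,0,-0.2,0,3],[0,0,0,0,3],[0,0,0,0,3]]]}}

```text
clock: 5.45
ee_pos: [0.6565, -0.0309, 0.0447]
eef_rot: [[0.964, 0.264, 0.0], [0.264, -0.964, -0.0], [0.0, 0.0, -1.0]]
force: [0.2, 0.6, -0.3]
gripper_width: 0.0376
```

Emit:
{"op": "arm_command", "data": {"commands": [[[0,0,-0.2,0,3],[0,0,0,0,3]]]}}

```text
clock: 5.62
ee_pos: [0.6566, -0.0307, 0.0426]
eef_rot: [[0.964, 0.265, 0.001], [0.265, -0.964, -0.0], [0.0, 0.0, -1.0]]
force: [-0.2, 0.3, -0.7]
gripper_width: 0.0377
```

Emit:
{"op": "arm_command", "data": {"commands": [[[0,0,-0.2,0,3],[0,0,0,0,3]]]}}

```text
clock: 5.78
ee_pos: [0.6563, -0.0307, 0.0401]
eef_rot: [[0.964, 0.265, -0.0], [0.265, -0.964, 0.0], [-0.0, -0.0, -1.0]]
force: [-0.7, -0.1, -0.9]
gripper_width: 0.0375
```

Emit:
{"op": "arm_command", "data": {"commands": [[[0,0,-0.15,0,3],[0,0,0,0,3]]]}}

```text
clock: 5.95
ee_pos: [0.6562, -0.0307, 0.0385]
eef_rot: [[0.964, 0.265, -0.0], [0.265, -0.964, 0.0], [-0.0, -0.0, -1.0]]
force: [0.6, -0.2, -1.7]
gripper_width: 0.0378
```

Emit:
{"op": "arm_command", "data": {"commands": [[[0,0,-0.1,0,3],[0,0,0,0,3]]]}}

```text
clock: 6.12
ee_pos: [0.6566, -0.0307, 0.0381]
eef_rot: [[0.964, 0.265, 0.0], [0.265, -0.964, 0.0], [0.0, 0.0, -1.0]]
force: [-1.2, 0.5, -1.3]
gripper_width: 0.0377
```

Emit:
{"op": "arm_command", "data": {"commands": [[[0,0,-0.1,0,3],[0,0,0,0,3]]]}}

```text
clock: 6.28
ee_pos: [0.6568, -0.0306, 0.0379]
eef_rot: [[0.964, 0.265, 0.001], [0.265, -0.964, 0.0], [0.001, 0.0, -1.0]]
force: [-1.8, 0.9, 4.2]
gripper_width: 0.0378
```

Contact with the floor (4 N) at z = 0.038, as expected. Releasing and rising.

Emit:
{"op": "arm_command", "data": {"commands": [[[0,0,0,0,4.5],[0,0,0,0,5.5],[0,0,0,0,6.5],[0,0,0,0,6.5],[0,0,1,0,6.5],[0,0,3,0,6.5],[0,0,4,0,7.5],[0,0,4,0,8.5]]]}}

```text
clock: 6.95
ee_pos: [0.6553, -0.0305, 0.1572]
eef_rot: [[0.964, 0.265, -0.003], [0.265, -0.964, 0.0], [-0.003, -0.001, -1.0]]
force: [-0.1, 0.3, 1.0]
gripper_width: 0.0842
```

Run:
```python
from h import *
s=bot.state(); print(s['force'],s['gripper_width'],s['ee_pos'])
im=bot.snapshot('side'); cv2.imwrite('pics/s4.png',cv2.resize(im[150:310,195:395],(750,600),interpolation=2))
```

```text
[-0.13139469  0.27862955  1.00281486] 0.08415419376604759 [ 0.6552602  -0.0305398   0.15723865]
```

View pics/s4.png

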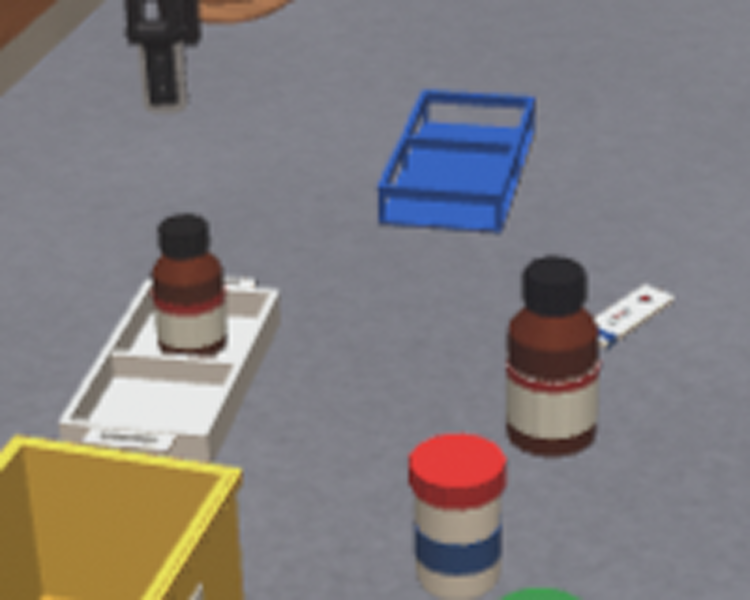

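Small bottle stands in the tray's far compartment (crop ~(190,290)). Next the large bottle.

Emit:
{"op": "arm_command", "data": {"commands": [[[-3.6,0.7,0,0,8.5],[-3.6,0.7,0,0,8.5],[-3.6,0.7,0,0,8.5],[-3.6,0.7,0,0,8.5],[-3.6,0.7,0,0,8.5],[-3.6,0.6,0,0,8.5],[0,0,-1,0,8.5],[0,0,0,0,8.5]]]}}

```text
clock: 7.67
ee_pos: [0.4385, 0.0107, 0.1461]
eef_rot: [[0.964, 0.265, 0.001], [0.265, -0.964, -0.0], [0.001, 0.0, -1.0]]
force: [0.3, -0.3, -0.6]
gripper_width: 0.0847
```

Run:
```python
from h import *
s=bot.state(); print(s['gripper_width'],s['ee_pos'])
im=bot.snapshot('wrist')
for z,c in [(.1,(0,255,0)),(0,(255,0,0))]:
    p=wproj([.439,.010,z],s); print(p); cv2.circle(im,tuple(int(v) for v in p),4,c,-1)
cv2.imwrite('pics/w4.png',im)
```

```text
0.08468560556652949 [0.43851476 0.01073397 0.14611927]
[313.59498443 269.37954729]
[313.78512364 218.8481496 ]
```

View pics/w4.png

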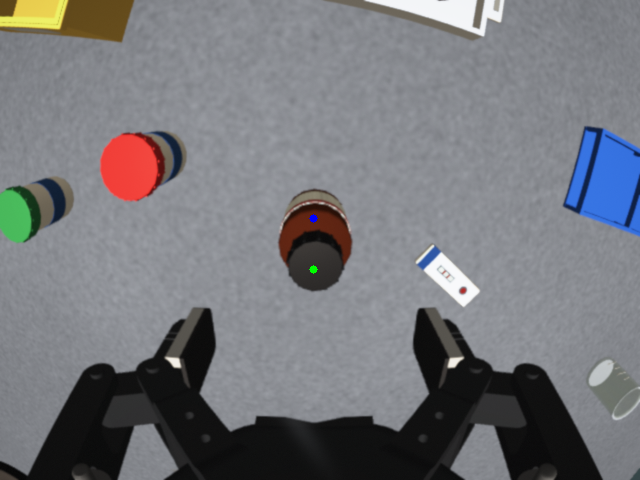

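Cap at (315,265), as predicted. Descending.

Emit:
{"op": "arm_command", "data": {"commands": [[[0.1,0,-3,0,8.5],[0,0,-3,0,8.5],[0,0,-3,0,8.5],[0,0,-1.2,0,8.5],[0,0,-0.6,0,8.5],[0,0,0,0,6.5],[0,0,0,0,5.2],[0,0,0,0,4]]]}}

```text
clock: 8.38
ee_pos: [0.4432, 0.01, 0.0405]
eef_rot: [[0.964, 0.265, 0.003], [0.265, -0.964, -0.0], [0.003, 0.001, -1.0]]
force: [0.8, -0.0, -0.8]
gripper_width: 0.051
```

Emit:
{"op": "arm_command", "data": {"commands": [[[0,0,0,0,4],[0,0,0,0,4],[0,0,0,0,4],[0,0,0,0,4]]]}}

```text
clock: 8.72
ee_pos: [0.4432, 0.0102, 0.041]
eef_rot: [[0.964, 0.265, 0.004], [0.265, -0.964, -0.0], [0.004, 0.001, -1.0]]
force: [0.6, 1.3, 5.9]
gripper_width: 0.0464
```

Emit:
{"op": "arm_command", "data": {"commands": [[[0,0,0.5,0,4],[0,0,1.5,0,4],[0,0,2,0,4],[1.5,0.3,2,0,4],[3.5,0.6,0,0,4],[3.5,0.6,0,0,4],[3.5,0.6,0,0,4],[3.5,0.6,0,0,4]]]}}

```text
clock: 9.38
ee_pos: [0.5976, 0.0376, 0.0988]
eef_rot: [[0.964, 0.265, -0.0], [0.265, -0.964, -0.0], [-0.0, 0.0, -1.0]]
force: [0.5, -0.2, -0.9]
gripper_width: 0.0463
```

Emit:
{"op": "arm_command", "data": {"commands": [[[3.5,0.6,0,0,4],[2,0.3,-1.0,0,4],[0,0,0,0,4],[0,0,0,0,4]]]}}

```text
clock: 9.72
ee_pos: [0.6509, 0.0463, 0.0874]
eef_rot: [[0.964, 0.265, -0.003], [0.265, -0.964, -0.0], [-0.003, -0.001, -1.0]]
force: [-0.3, -1.0, -1.6]
gripper_width: 0.0462
```

Run:
```python
from h import *
s=bot.state(); print(s['force'],s['gripper_width'],s['ee_pos'])
im=bot.snapshot('side'); cv2.imwrite('pics/s5.png',cv2.resize(im[150:310,195:395],(750,600),interpolation=2))
```

```text
[-0.28172538 -0.97386334 -1.6278174 ] 0.046166114877966194 [0.65093044 0.04634867 0.08741083]
```

View pics/s5.png

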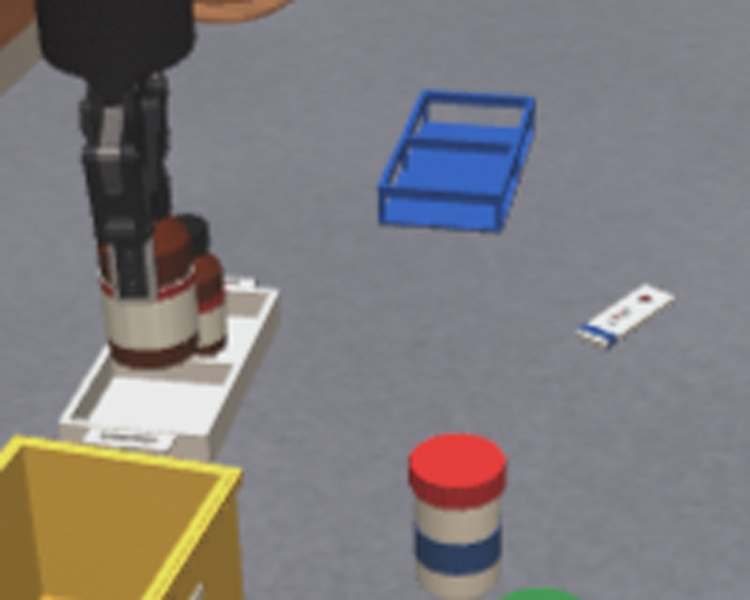

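Held upright above the near compartment, base at crop (150,355). Lowering.

Emit:
{"op": "arm_command", "data": {"commands": [[[0.1,0,-1.5,0,4],[0,0,-1.0,0,4],[0,0,-0.6,0,4],[0,0,-0.4,0,4],[0,0,-0.3,0,4],[0,0,0,0,4],[0,0,0,0,4]]]}}

```text
clock: 10.35
ee_pos: [0.6524, 0.0463, 0.0509]
eef_rot: [[0.964, 0.265, 0.0], [0.265, -0.964, -0.0], [0.0, 0.0, -1.0]]
force: [0.5, -0.0, -0.6]
gripper_width: 0.0465
```

Emit:
{"op": "arm_command", "data": {"commands": [[[0,0,-0.2,0,4],[0,0,0,0,4]]]}}

```text
clock: 10.52
ee_pos: [0.6527, 0.0463, 0.0491]
eef_rot: [[0.964, 0.265, 0.001], [0.265, -0.964, -0.0], [0.001, 0.0, -1.0]]
force: [0.1, -0.9, -2.7]
gripper_width: 0.046
```

Emit:
{"op": "arm_command", "data": {"commands": [[[0,0,-0.1,0,4],[0,0,0,0,4]]]}}

```text
clock: 10.68
ee_pos: [0.6525, 0.0463, 0.0479]
eef_rot: [[0.964, 0.265, 0.0], [0.265, -0.964, 0.0], [0.0, -0.0, -1.0]]
force: [-0.4, -0.3, -1.5]
gripper_width: 0.046
```

Emit:
{"op": "arm_command", "data": {"commands": [[[0,0,-0.2,0,4],[0,0,0,0,4]]]}}

```text
clock: 10.85
ee_pos: [0.6522, 0.0463, 0.0455]
eef_rot: [[0.964, 0.265, -0.0], [0.265, -0.964, 0.0], [-0.0, -0.0, -1.0]]
force: [-0.0, 0.4, -1.5]
gripper_width: 0.0466
```

Emit:
{"op": "arm_command", "data": {"commands": [[[0,0,-0.1,0,4],[0,0,0,0,4]]]}}

```text
clock: 11.02
ee_pos: [0.6526, 0.0463, 0.0451]
eef_rot: [[0.964, 0.265, 0.0], [0.265, -0.964, 0.0], [0.0, 0.0, -1.0]]
force: [-1.1, 0.0, -0.4]
gripper_width: 0.0467
```

Emit:
{"op": "arm_command", "data": {"commands": [[[0,0,-0.1,0,4],[0,0,0,0,4]]]}}

```text
clock: 11.18
ee_pos: [0.6529, 0.0464, 0.0451]
eef_rot: [[0.964, 0.265, 0.001], [0.265, -0.964, 0.0], [0.001, 0.0, -1.0]]
force: [-3.1, 0.4, 4.4]
gripper_width: 0.0462
```

Emit:
{"op": "arm_command", "data": {"commands": [[[0,0,0,0,5.2],[0,0,0,0,6],[0,0,0,0,6.5],[0,0,0,0,6.5],[0,0,1,0,6.5],[0,0,3,0,6.5],[0,0,4,0,7],[0,0,4,0,8]]]}}

```text
clock: 11.85
ee_pos: [0.6513, 0.0463, 0.1643]
eef_rot: [[0.964, 0.265, -0.003], [0.265, -0.964, 0.0], [-0.003, -0.001, -1.0]]
force: [0.3, 0.0, 0.2]
gripper_width: 0.0792
```

Run:
```python
from h import *
s=bot.state(); print(s['force'],s['gripper_width'],s['ee_pos'])
im=bot.snapshot('side'); cv2.imwrite('pics/s6.png',cv2.resize(im[150:310,195:395],(750,600),interpolation=2))
```

```text
[0.32213743 0.0470702  0.15852212] 0.07916969812150218 [0.65130219 0.04630197 0.16428101]
```

View pics/s6.png

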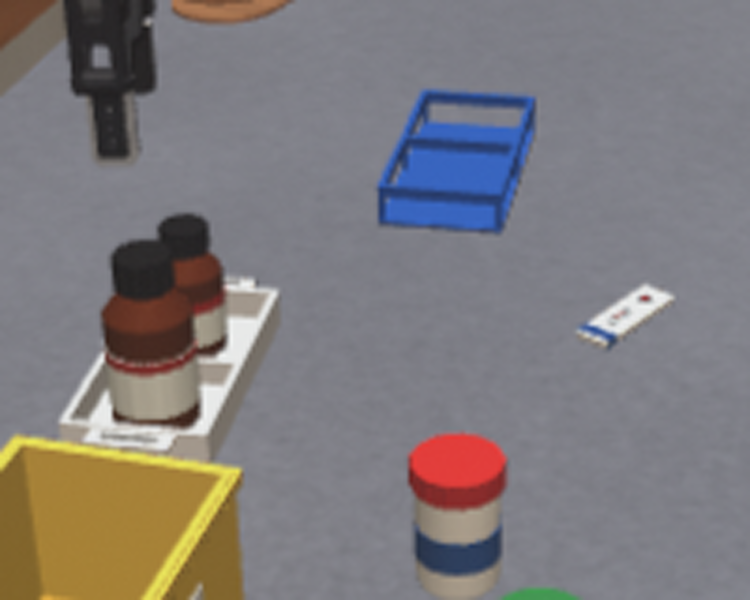

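Both bottles stand upright in the tray. Red jar next.

Emit:
{"op": "arm_command", "data": {"commands": [[[-3.2,1.6,0,0,8.5],[-3.2,1.6,0,0,8.5],[-3.2,1.6,0,0,8.5],[-3.2,1.6,0,0,8.5],[-3.2,1.6,-1,0,8.5],[-3.2,1.5,-1.5,0,8.5],[0,0,-1.5,0,8.5],[0,0,0,0,8.5]]]}}

```text
clock: 12.57
ee_pos: [0.4569, 0.1417, 0.1209]
eef_rot: [[0.964, 0.267, -0.005], [0.267, -0.964, -0.001], [-0.005, -0.0, -1.0]]
force: [0.3, 0.6, -0.6]
gripper_width: 0.0851
```

Run:
```python
from h import *
s=bot.state(); print(s['gripper_width'],s['ee_pos'])
im=bot.snapshot('wrist')
for X,c in [((.459,.141,.068),(0,255,0)),((.398,.248,.068),(255,0,0))]:
    p=wproj(X,s); print(p); cv2.circle(im,tuple(int(v) for v in p),4,c,-1)
cv2.imwrite('pics/w5.png',im)
```

```text
0.08509729964680851 [0.45690989 0.14169056 0.1209335 ]
[314.35764945 261.6034261 ]
[133.00676167 301.64432073]
```

View pics/w5.png

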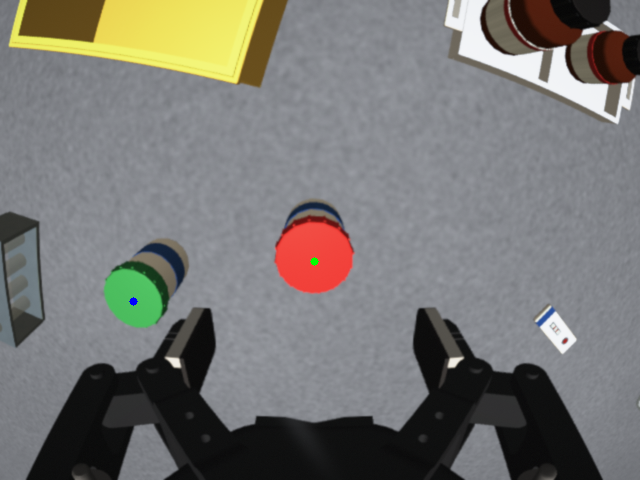

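Red lid centre at (314,257), within 2 mm of the estimate. Descending.

Emit:
{"op": "arm_command", "data": {"commands": [[[0,0,-3,0,8.5],[0,0,-3,0,8.5],[0,0,-1.5,0,8.5],[0,0,-0.6,0,8.5],[0,0,0,0,6.5],[0,0,0,0,5],[0,0,0,0,3.5],[0,0,0,0,3.5]]]}}

```text
clock: 13.28
ee_pos: [0.4626, 0.1415, 0.0454]
eef_rot: [[0.964, 0.264, 0.004], [0.264, -0.964, 0.001], [0.004, 0.001, -1.0]]
force: [-1.3, 0.6, 1.8]
gripper_width: 0.0429
```

Emit:
{"op": "arm_command", "data": {"commands": [[[0,0,0,0,3.5],[0,0,0,0,3.5],[0,0,0,0,3.5]]]}}

```text
clock: 13.53
ee_pos: [0.4624, 0.1415, 0.0453]
eef_rot: [[0.964, 0.265, 0.005], [0.265, -0.964, 0.0], [0.004, 0.001, -1.0]]
force: [-0.9, -0.7, 7.0]
gripper_width: 0.043
```

Emit:
{"op": "arm_command", "data": {"commands": [[[0,0,0.5,0,3.5],[0,0,1.5,0,3.5],[0,0,2.5,0,3.5],[0.4,-2,2,0,3.5],[0.8,-3.8,0,0,3.5],[0.8,-3.8,0,0,3.5],[0.8,-3.8,0,0,3.5],[0.8,-3.8,0,0,3.5]]]}}

```text
clock: 14.2
ee_pos: [0.4965, -0.0323, 0.1085]
eef_rot: [[0.964, 0.265, 0.001], [0.265, -0.964, -0.0], [0.001, 0.0, -1.0]]
force: [0.8, 0.1, -0.7]
gripper_width: 0.0429
```

Emit:
{"op": "arm_command", "data": {"commands": [[[0.8,-3.8,0,0,3.5],[0.8,-3.8,0,0,3.5],[0.8,-3.8,0,0,3.5],[0.8,-3.8,0,0,3.5],[0.8,-3.8,0,0,3.5],[0.8,-3.8,0,0,3.5],[0.8,-3.8,0,0,3.5],[0.7,-2.6,-0.5,0,3.5]]]}}

```text
clock: 14.87
ee_pos: [0.56, -0.3265, 0.1044]
eef_rot: [[0.965, 0.263, 0.002], [0.263, -0.965, -0.002], [0.001, 0.003, -1.0]]
force: [1.1, 0.5, -0.2]
gripper_width: 0.0429
```

Emit:
{"op": "arm_command", "data": {"commands": [[[0,0,0,0,3.5],[0,0,0,0,3.5]]]}}

```text
clock: 15.03
ee_pos: [0.559, -0.3237, 0.1024]
eef_rot: [[0.965, 0.263, -0.001], [0.263, -0.965, 0.001], [-0.0, -0.001, -1.0]]
force: [-0.8, 0.7, -0.9]
gripper_width: 0.0432
```

Run:
```python
from h import *
s=bot.state(); print(s['force'],s['gripper_width'],s['ee_pos'])
u=np.array([-.070,.9975]);v=np.array([.9975,.070]);c=np.array([.558,-.284])
im=bot.snapshot('wrist')
for a,b in [(1,1),(1,-1),(-1,1),(-1,-1),(1,0),(-1,0)]:
    p=c+v*a*.04+u*b*.078; p=wproj([*p,.028],s); cv2.circle(im,tuple(int(v) for v in p),4,(0,255,255),-1)
cv2.imwrite('pics/w6.png',im)
im=bot.snapshot('side'); cv2.imwrite('pics/s7.png',cv2.resize(im[110:270,270:470],(750,600),interpolation=2))
```

```text
[-0.79111548  0.68603164 -0.94835559] 0.04318624072676772 [ 0.55901339 -0.32373109  0.10241679]
```

View pics/w6.png

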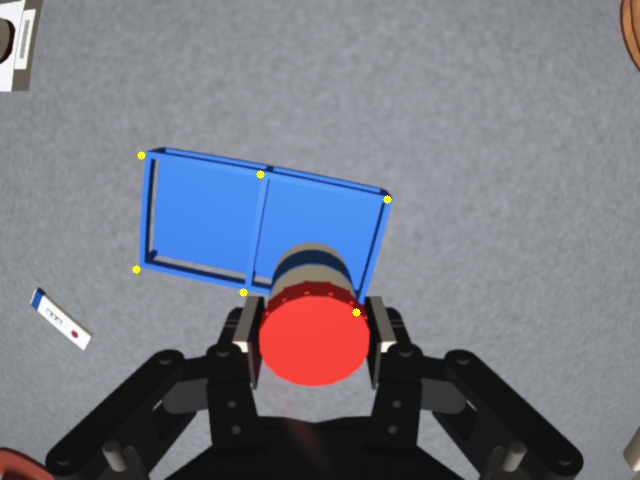

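View pics/s7.png

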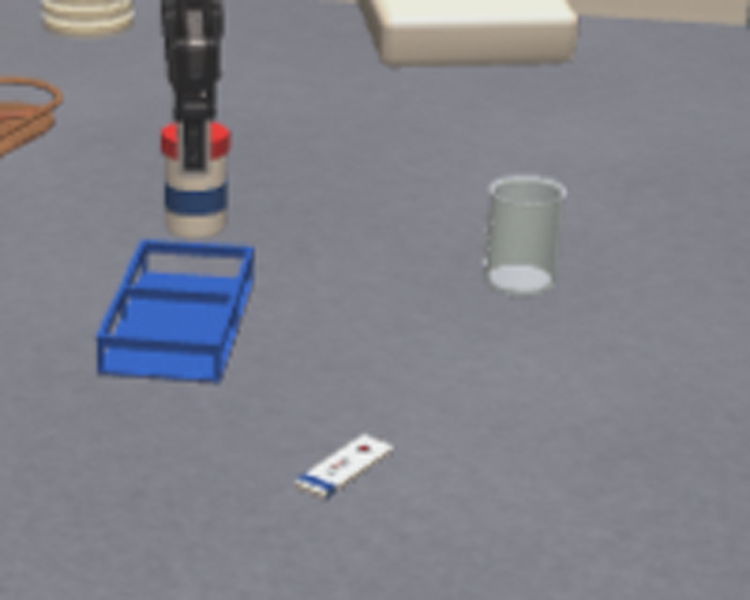

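Rack corners in the wrist picture sit about 2 mm from the estimate, e.g. (145,152) against (141,155). I shift the target accordingly and lower.

Emit:
{"op": "arm_command", "data": {"commands": [[[0.4,0,-2,0,3.5],[0,0,-1.4,0,3.5],[0,0,-0.7,0,3.5],[0,0,-0.4,0,3.5],[0,0,-0.3,0,3.5],[0,0,0,0,3.5],[0,0,0,0,3.5]]]}}

```text
clock: 15.72
ee_pos: [0.5636, -0.3227, 0.0553]
eef_rot: [[0.964, 0.265, 0.001], [0.265, -0.964, -0.0], [0.0, 0.0, -1.0]]
force: [-0.2, -0.2, -1.3]
gripper_width: 0.043
```

Emit:
{"op": "arm_command", "data": {"commands": [[[0,0,-0.2,0,3.5],[0,0,0,0,3.5]]]}}

```text
clock: 15.88
ee_pos: [0.5636, -0.3229, 0.0533]
eef_rot: [[0.964, 0.265, 0.001], [0.265, -0.964, -0.001], [0.001, 0.001, -1.0]]
force: [-0.9, -0.5, 0.0]
gripper_width: 0.043
```

Emit:
{"op": "arm_command", "data": {"commands": [[[0,0,-0.2,0,3.5],[0,0,0,0,3.5]]]}}

```text
clock: 16.05
ee_pos: [0.5633, -0.3227, 0.0507]
eef_rot: [[0.964, 0.265, -0.0], [0.265, -0.964, 0.0], [-0.0, -0.0, -1.0]]
force: [-0.7, 0.3, -1.4]
gripper_width: 0.0432
```

Emit:
{"op": "arm_command", "data": {"commands": [[[0,0,-0.1,0,3.5],[0,0,0,0,3.5]]]}}

```text
clock: 16.22
ee_pos: [0.5632, -0.3227, 0.0496]
eef_rot: [[0.964, 0.265, -0.0], [0.265, -0.964, 0.0], [-0.0, -0.0, -1.0]]
force: [-0.6, 0.6, -0.5]
gripper_width: 0.0429
```

Emit:
{"op": "arm_command", "data": {"commands": [[[0,0,-0.1,0,3.5],[0,0,0,0,3.5]]]}}

```text
clock: 16.38
ee_pos: [0.5636, -0.3227, 0.0494]
eef_rot: [[0.964, 0.265, 0.0], [0.265, -0.964, 0.0], [0.0, -0.0, -1.0]]
force: [-0.2, 1.2, 3.1]
gripper_width: 0.0432
```

Emit:
{"op": "arm_command", "data": {"commands": [[[0,0,-0.1,0,3.5],[0,0,0,0,3.5]]]}}

```text
clock: 16.55
ee_pos: [0.5639, -0.3227, 0.0494]
eef_rot: [[0.964, 0.265, 0.001], [0.265, -0.964, 0.0], [0.001, 0.0, -1.0]]
force: [-2.9, 2.6, 6.7]
gripper_width: 0.043
```

Emit:
{"op": "arm_command", "data": {"commands": [[[0,0,0.1,0,5],[0,0,0,0,6],[0,0,0,0,6.8],[0,0,0,0,6.8],[0,0,1,0,6.8],[0,0,3,0,7],[0,0,4,0,8],[0,0,2,0,8.5]]]}}

```text
clock: 17.22
ee_pos: [0.5648, -0.3238, 0.154]
eef_rot: [[0.964, 0.265, 0.005], [0.265, -0.964, -0.003], [0.003, 0.004, -1.0]]
force: [1.4, -0.4, 2.0]
gripper_width: 0.0847
```

Emit:
{"op": "arm_command", "data": {"commands": [[[-1.1,3.8,0,0,8.5],[-1.1,3.8,0,0,8.5],[-1.1,3.8,0,0,8.5],[-1.1,3.8,0,0,8.5],[-1.1,3.8,0,0,8.5],[-1.1,3.8,0,0,8.5],[-1.1,3.8,0,0,8.5],[-1.1,3.8,0,0,8.5]]]}}

```text
clock: 17.88
ee_pos: [0.4747, -0.0172, 0.1495]
eef_rot: [[0.965, 0.264, 0.001], [0.264, -0.965, -0.0], [0.001, 0.0, -1.0]]
force: [0.7, 0.1, -0.1]
gripper_width: 0.0846
```

Emit:
{"op": "arm_command", "data": {"commands": [[[-1.1,3.8,0,0,8.5],[-1.1,3.8,0,0,8.5],[-1.1,3.8,0,0,8.5],[-1.1,3.8,0,0,8.5],[-1.1,3.8,0,0,8.5],[-1.1,3.8,0,0,8.5],[-1.1,3.8,-2,0,8.5],[0,0,-1,0,8.5]]]}}

```text
clock: 18.55
ee_pos: [0.3971, 0.2499, 0.1203]
eef_rot: [[0.963, 0.271, 0.001], [0.271, -0.963, 0.003], [0.001, -0.003, -1.0]]
force: [-0.1, 0.1, -0.7]
gripper_width: 0.0846
```

Run:
```python
from h import *
s=bot.state(); print(s['gripper_width'],s['ee_pos'])
im=bot.snapshot('wrist')
for X,c in [((.398,.248,.068),(255,0,0))]:
    p=wproj(X,s); print(p); cv2.circle(im,tuple(int(v) for v in p),4,c,-1)
cv2.imwrite('pics/w7.png',im)
im=bot.snapshot('side'); cv2.imwrite('pics/s8.png',im)
```

```text
0.08458503684938508 [0.39708146 0.24994007 0.12030043]
[316.10578851 264.89446337]
```

View pics/w7.png

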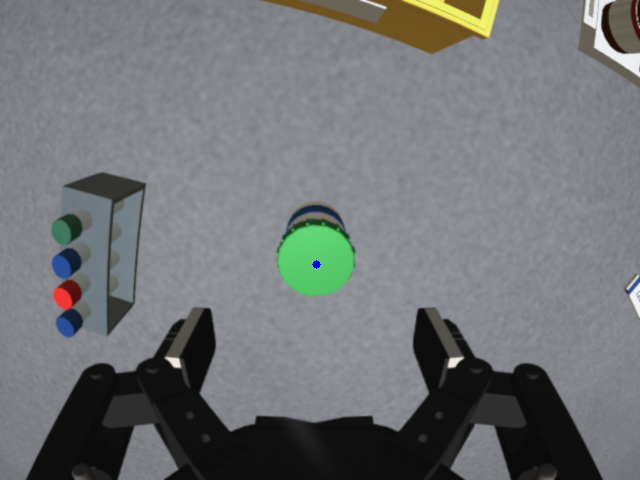

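View pics/s8.png

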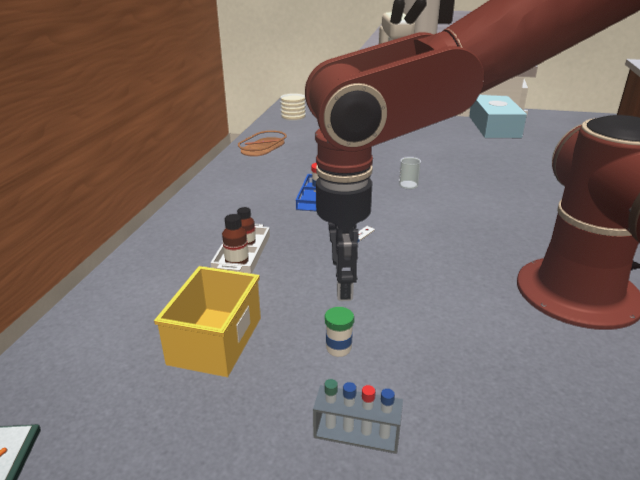

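Green lid at (316,259), on target. Descending.

Emit:
{"op": "arm_command", "data": {"commands": [[[0,0,-3,0,8.5],[0,0,-3,0,8.5],[0,0,-1.3,0,8.5],[0,0,-0.5,0,8.5],[0,0,0,0,6.5],[0,0,0,0,5],[0,0,0,0,3.5],[0,0,0,0,3.5]]]}}

```text
clock: 19.32
ee_pos: [0.4009, 0.2455, 0.0444]
eef_rot: [[0.964, 0.264, 0.004], [0.264, -0.965, 0.002], [0.004, -0.0, -1.0]]
force: [0.3, -1.0, 3.5]
gripper_width: 0.0433
```

Emit:
{"op": "arm_command", "data": {"commands": [[[0,0,0,0,3.5],[0,0,0,0,3.5],[0,0,0,0,3.5]]]}}

```text
clock: 19.57
ee_pos: [0.4009, 0.2455, 0.0443]
eef_rot: [[0.964, 0.265, 0.004], [0.265, -0.964, 0.001], [0.004, 0.0, -1.0]]
force: [-0.7, -1.2, 6.7]
gripper_width: 0.043
```

Emit:
{"op": "arm_command", "data": {"commands": [[[0,0,0.5,0,3.5],[0,0,1.5,0,3.5],[0,0,2.5,0,3.5],[0.6,-2,2,0,3.5],[1.2,-3.8,0,0,3.5],[1.2,-3.8,0,0,3.5],[1.2,-3.8,0,0,3.5],[1.2,-3.8,0,0,3.5]]]}}

```text
clock: 20.23
ee_pos: [0.4532, 0.0715, 0.1076]
eef_rot: [[0.964, 0.265, 0.001], [0.265, -0.964, 0.0], [0.001, 0.0, -1.0]]
force: [1.1, 1.1, -1.4]
gripper_width: 0.043
```

Emit:
{"op": "arm_command", "data": {"commands": [[[1.2,-3.8,0,0,3.5],[1.2,-3.8,0,0,3.5],[1.2,-3.8,0,0,3.5],[1.2,-3.8,0,0,3.5],[1.2,-3.8,0,0,3.5],[1.2,-3.8,0,0,3.5],[1.2,-3.8,0,0,3.5],[1.2,-3.8,0,0,3.5]]]}}

```text
clock: 20.9
ee_pos: [0.5491, -0.2329, 0.1071]
eef_rot: [[0.964, 0.264, -0.0], [0.264, -0.964, 0.0], [0.0, -0.0, -1.0]]
force: [0.6, -0.2, 0.8]
gripper_width: 0.0429
```

Emit:
{"op": "arm_command", "data": {"commands": [[[0.7,-1.8,0,0,3.5],[0,0,0,0,3.5],[0,0,0,0,3.5]]]}}

```text
clock: 21.15
ee_pos: [0.5559, -0.2497, 0.1069]
eef_rot: [[0.965, 0.263, -0.001], [0.263, -0.965, 0.001], [-0.0, -0.001, -1.0]]
force: [0.1, 0.6, -0.4]
gripper_width: 0.0432
```

Run:
```python
from h import *
s=bot.state(); print(s['force'],s['gripper_width'],s['ee_pos'])
im=bot.snapshot('wrist'); cv2.imwrite('pics/w8.png',im)
im=bot.snapshot('side'); cv2.imwrite('pics/s9.png',cv2.resize(im[110:270,270:470],(750,600),interpolation=2))
```

```text
[ 0.12501013  0.63615587 -0.36672335] 0.04318449833200568 [ 0.55588444 -0.24966271  0.10690161]
```

View pics/w8.png

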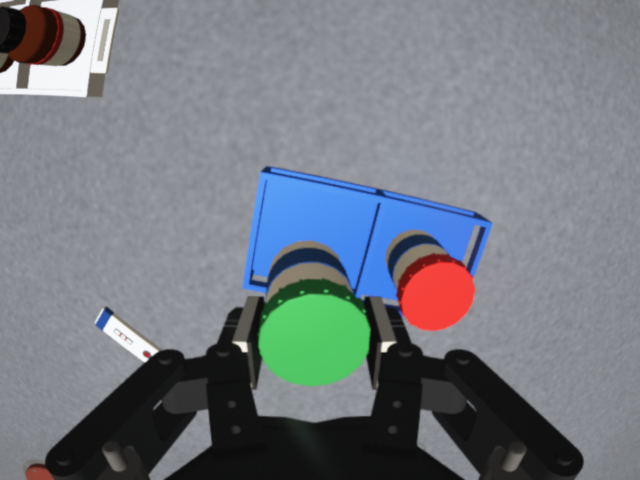

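View pics/s9.png

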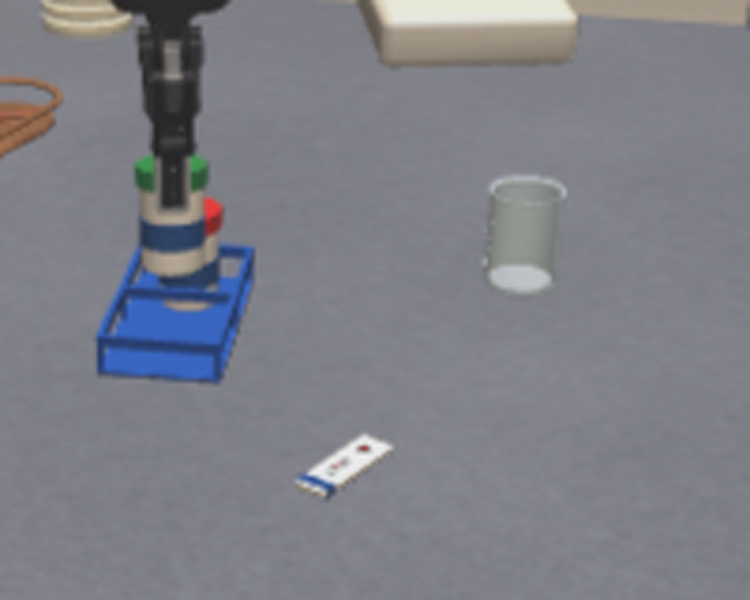

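Red jar stands in its compartment, green is held upright over the other. Lowering, with a limited opening on release because of the neighbour.

Emit:
{"op": "arm_command", "data": {"commands": [[[0.2,0.3,-2,0,3.5],[0,0,-1.6,0,3.5],[0,0,-0.9,0,3.5],[0,0,-0.5,0,3.5],[0,0,-0.3,0,3.5],[0,0,0,0,3.5],[0,0,0,0,3.5]]]}}

```text
clock: 21.83
ee_pos: [0.5585, -0.246, 0.0548]
eef_rot: [[0.964, 0.265, 0.001], [0.265, -0.964, -0.001], [0.001, 0.001, -1.0]]
force: [0.3, -0.3, -1.2]
gripper_width: 0.043
```

Emit:
{"op": "arm_command", "data": {"commands": [[[0,0,-0.2,0,3.5],[0,0,0,0,3.5]]]}}

```text
clock: 22.0
ee_pos: [0.5584, -0.2462, 0.0526]
eef_rot: [[0.964, 0.265, 0.001], [0.265, -0.964, -0.001], [0.001, 0.001, -1.0]]
force: [0.1, 0.8, -0.5]
gripper_width: 0.0429
```

Emit:
{"op": "arm_command", "data": {"commands": [[[0,0,-0.1,0,3.5],[0,0,0,0,3.5]]]}}

```text
clock: 22.17
ee_pos: [0.5581, -0.2461, 0.0512]
eef_rot: [[0.964, 0.264, 0.0], [0.264, -0.964, -0.0], [0.0, 0.0, -1.0]]
force: [0.3, 0.3, -0.6]
gripper_width: 0.0433
```

Emit:
{"op": "arm_command", "data": {"commands": [[[0,0,-0.2,0,3.5],[0,0,0,0,3.5]]]}}

```text
clock: 22.33
ee_pos: [0.5579, -0.2459, 0.0487]
eef_rot: [[0.964, 0.265, -0.0], [0.265, -0.964, 0.0], [-0.0, -0.0, -1.0]]
force: [0.3, -0.1, -1.5]
gripper_width: 0.0429
```

Emit:
{"op": "arm_command", "data": {"commands": [[[0,0,-0.1,0,3.5],[0,0,0,0,3.5]]]}}

```text
clock: 22.5
ee_pos: [0.5582, -0.2459, 0.0485]
eef_rot: [[0.964, 0.265, 0.0], [0.265, -0.964, 0.0], [0.0, -0.0, -1.0]]
force: [-0.1, 2.0, 2.5]
gripper_width: 0.0432
```

Emit:
{"op": "arm_command", "data": {"commands": [[[0,0,-0.1,0,3.5],[0,0,0,0,3.5]]]}}

```text
clock: 22.67
ee_pos: [0.5586, -0.2459, 0.0484]
eef_rot: [[0.964, 0.265, 0.001], [0.265, -0.964, 0.0], [0.001, -0.0, -1.0]]
force: [-2.2, 2.9, 6.5]
gripper_width: 0.0427
```

Emit:
{"op": "arm_command", "data": {"commands": [[[0,0,0.1,0,5],[0,0,0,0,5.8],[0,0,0,0,5.8],[0,0,0,0,5.8],[0,0,1,0,5.8],[0,0,3,0,5.8],[0,0,4,0,6],[0,0,2,0,6]]]}}

```text
clock: 23.33
ee_pos: [0.5596, -0.2469, 0.1531]
eef_rot: [[0.964, 0.265, 0.005], [0.265, -0.964, -0.003], [0.004, 0.004, -1.0]]
force: [1.6, -1.2, 1.5]
gripper_width: 0.0602
```

Run:
```python
from h import *
s=bot.state(); print(s['joints'],s['ee_pos'],s['gripper_width'])
```

```text
[-5.37158749e-01  7.71735304e-02  1.72073170e+00 -6.70594146e-05
  1.33818052e+00  7.65843139e-01] [ 0.55956169 -0.24691881  0.15306647] 0.060169317451359165
```

Emit:
{"op": "arm_command", "data": {"commands": [[[-2,1.8,0,0.12,6],[-2,1.8,0,0.12,6],[-2,1.8,0,0.12,6],[-2,1.8,0,0.12,6],[-2,1.8,0,0.12,6],[-2,1.8,-1,0.12,6],[-2,1.9,-2,0.12,6],[0,0,-1,0,6]]]}}

```text
clock: 24.0
ee_pos: [0.4139, -0.1158, 0.1052]
eef_rot: [[0.442, 0.897, -0.004], [0.897, -0.442, 0.003], [0.0, -0.005, -1.0]]
force: [-0.9, 0.4, -0.3]
gripper_width: 0.0597
```

Emit:
{"op": "arm_command", "data": {"commands": [[[0,0,0,0,5],[0,0,0,0,5]]]}}

```text
clock: 24.17
ee_pos: [0.4183, -0.1192, 0.1084]
eef_rot: [[0.448, 0.894, 0.0], [0.894, -0.448, -0.0], [-0.0, 0.0, -1.0]]
force: [0.8, -0.3, 0.1]
gripper_width: 0.05
```

Run:
```python
from h import *
s=bot.state(); print(s['ee_pos'],s['eef_rot'][:2],s['gripper_width'])
im=bot.snapshot('wrist')
c=np.array([.419,-.119]);a=np.radians(64);d=np.array([np.cos(a),np.sin(a)]);n=np.array([-d[1],d[0]])
for k in [0,1,-1]:
    p=wproj([*(c+d*k*.035),.006],s); print(p); cv2.circle(im,tuple(int(v) for v in p),3,(0,255,0),-1)
cv2.imwrite('pics/w9.png',im)
im=bot.snapshot('side'); cv2.imwrite('pics/s10.png',cv2.resize(im[110:270,270:470],(750,600),interpolation=2))
```

```text
[ 0.41827981 -0.11920783  0.10838405] [[ 4.47507241e-01  8.94280228e-01  3.78798425e-04]
 [ 8.94280300e-01 -4.47507138e-01 -3.27086626e-04]] 0.04999644200190089
[313.33667578 234.9829049 ]
[312.78148361 185.61069123]
[313.85137422 280.28278627]
```

View pics/w9.png

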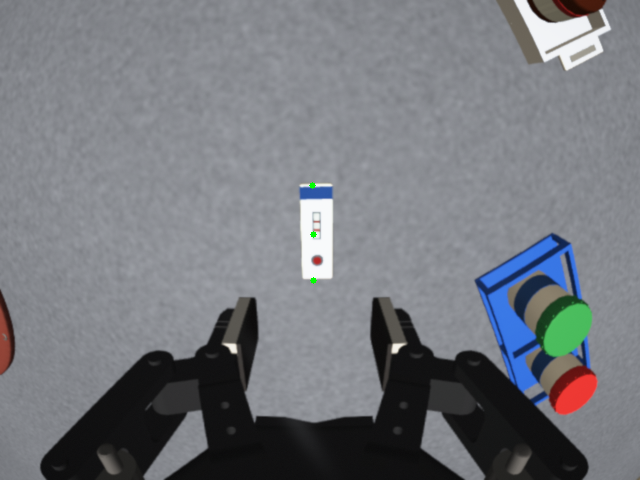

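View pics/s10.png

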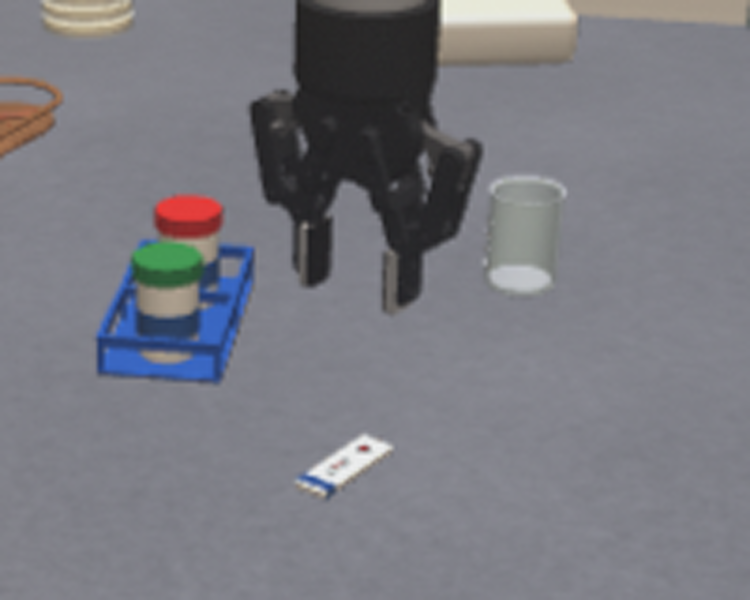

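Both jars stand in the rack. The cassette lies at (316,232), aligned with the jaws. Descending.

Emit:
{"op": "arm_command", "data": {"commands": [[[0.2,-0.1,-3,0,4.5],[0,0,-3,0,4],[0,0,-2,0,4],[0,0,-1.2,0,4],[0,0,-0.6,0,4],[0,0,0,0,4],[0,0,0,0,4]]]}}

```text
clock: 24.85
ee_pos: [0.4213, -0.1208, 0.0111]
eef_rot: [[0.447, 0.894, 0.001], [0.894, -0.447, -0.001], [-0.0, 0.002, -1.0]]
force: [-0.1, 0.5, 0.4]
gripper_width: 0.04
```

Emit:
{"op": "arm_command", "data": {"commands": [[[0,0,-0.5,0,4],[0,0,-0.2,0,3],[0,0,0,0,2.6],[0,0,0,0,2.6]]]}}

```text
clock: 25.18
ee_pos: [0.4203, -0.1201, 0.0034]
eef_rot: [[0.447, 0.895, 0.001], [0.895, -0.447, -0.0], [-0.0, 0.001, -1.0]]
force: [-0.4, -0.3, 0.1]
gripper_width: 0.0257
```

Emit:
{"op": "arm_command", "data": {"commands": [[[0,0,0,0,1],[0,0,0,0,1],[0,0,0,0,1],[0,0,0,0,1]]]}}

```text
clock: 25.52
ee_pos: [0.4205, -0.1202, 0.0037]
eef_rot: [[0.447, 0.895, 0.001], [0.895, -0.447, -0.0], [-0.0, 0.001, -1.0]]
force: [-0.5, 1.0, 6.1]
gripper_width: 0.0189
```

Emit:
{"op": "arm_command", "data": {"commands": [[[0,0,0.5,0,1],[0,0,1.5,0,1],[0,0,3,0,1],[0,0,3.5,0,1],[0,0,3.5,0,1],[0,0,3,0,1],[0,0,0,0,1]]]}}

```text
clock: 26.1
ee_pos: [0.4238, -0.1217, 0.1606]
eef_rot: [[0.447, 0.895, 0.012], [0.895, -0.447, -0.006], [0.0, 0.013, -1.0]]
force: [1.0, -0.8, 1.1]
gripper_width: 0.0182
```

Run:
```python
from h import *
s=bot.state(); print(s['ee_pos'],s['joints'],s['gripper_width'])
im=bot.snapshot('wrist')
cv2.imwrite('pics/w10.png',im)
```

```text
[ 0.42376789 -0.12173411  0.16059001] [-4.48856931e-01 -3.71364795e-01  2.10833918e+00  4.56463249e-05
  1.39144045e+00  1.41175034e-02] 0.01824593261480713
```

View pics/w10.png

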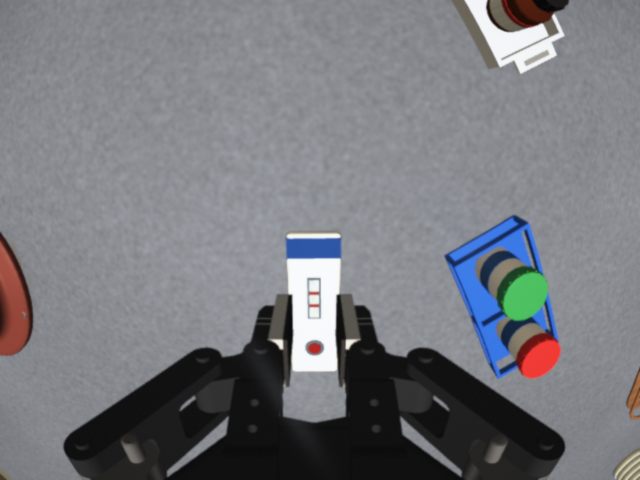

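Cassette held flat between the fingers (315,300). Carrying it to the tub.

Emit:
{"op": "arm_command", "data": {"commands": [[[1.6,3.6,0,0,1],[1.6,3.6,0,0,1],[1.6,3.6,0,0,1],[1.6,3.6,0,0,1],[1.6,3.6,0,0,1],[1.6,3.6,0,0,1],[1.6,3.6,0,0,1],[1.6,3.6,0,0,1]]]}}

```text
clock: 26.82
ee_pos: [0.5473, 0.1699, 0.1507]
eef_rot: [[0.446, 0.895, -0.003], [0.895, -0.446, -0.001], [-0.002, -0.002, -1.0]]
force: [-0.3, -0.4, -0.2]
gripper_width: 0.0185
```

Emit:
{"op": "arm_command", "data": {"commands": [[[1.6,3.6,0,0,1],[1.6,3.6,0,0,1],[1.6,3.6,0,0,1],[0,0,-1,0,1],[0,0,-1,0,1],[0,0,0,0,1]]]}}

```text
clock: 27.32
ee_pos: [0.5932, 0.275, 0.1278]
eef_rot: [[0.446, 0.895, -0.008], [0.895, -0.446, -0.003], [-0.006, -0.006, -1.0]]
force: [-0.0, 0.2, -1.0]
gripper_width: 0.0184
```

Run:
```python
from h import *
s=bot.state(); print(s['ee_pos'],s['gripper_width'])
im=bot.snapshot('wrist')
cv2.imwrite('pics/w11.png',im)
im=bot.snapshot('side'); cv2.imwrite('pics/s11.png',im)
```

```text
[0.59323484 0.27503064 0.12781309] 0.01841896065338309
```

View pics/w11.png

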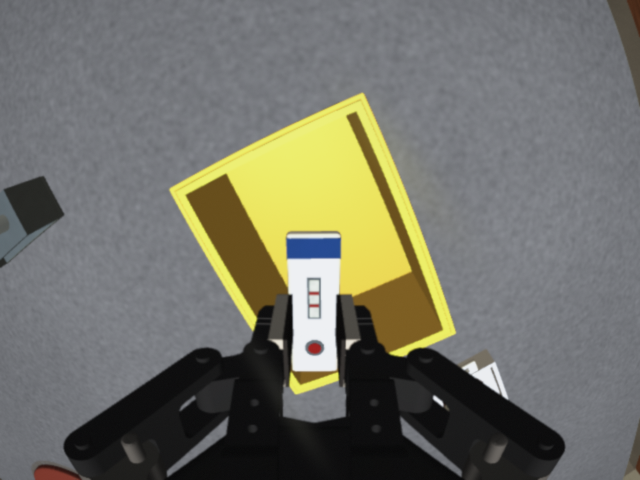

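View pics/s11.png

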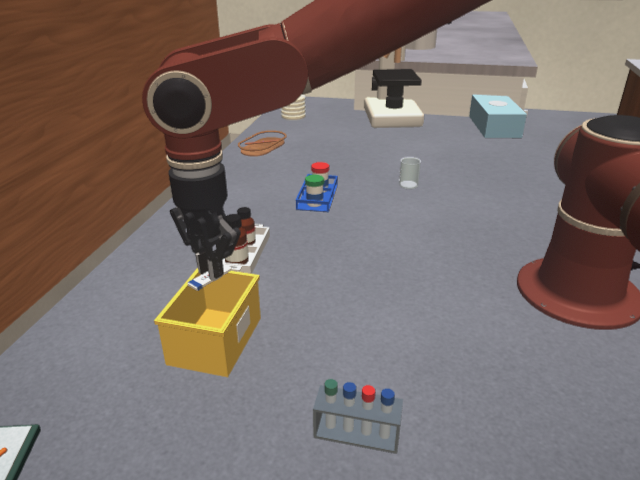

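Cassette is over the tub opening. Lowering to rim level and releasing.

Emit:
{"op": "arm_command", "data": {"commands": [[[0.4,0,-2,0,1],[0,0,-2,0,1],[0,0,-0.5,0,1],[0,0,0,0,1],[0,0,0,0,2.5],[0,0,0,0,3.5],[0,0,0,0,3.8],[0,0,0,0,3.8]]]}}

```text
clock: 28.08
ee_pos: [0.6009, 0.2762, 0.0896]
eef_rot: [[0.447, 0.895, 0.002], [0.895, -0.447, 0.001], [0.002, 0.002, -1.0]]
force: [-0.1, -0.6, -1.7]
gripper_width: 0.0383
```

Emit:
{"op": "arm_command", "data": {"commands": [[[0,0,1,0,3.8],[0,0,3,0,3.8],[0,0,4,0,3.8],[-2,-2,2,0,3.8],[-3,-2,0,0,3.8],[-3,-2,0,0,3.8],[-3,-2,0,0,3.8],[-3,-2,0,0,3.8]]]}}

```text
clock: 28.75
ee_pos: [0.4589, 0.1754, 0.1892]
eef_rot: [[0.446, 0.895, 0.002], [0.895, -0.446, 0.0], [0.001, 0.001, -1.0]]
force: [0.4, -0.4, 1.0]
gripper_width: 0.0378
```

Run:
```python
from h import *
s=bot.state(); print(s['clock'],s['ee_pos'],s['gripper_width'],s['force'])
for n in ['top','side','wrist']: cv2.imwrite(f'pics/{n}12.png',bot.snapshot(n))
for n in ['bottle_large','bottle_small','jar_red','jar_green','cassette','beaker','tube_stand']:
    for c in ['top','side']: print(c,n,[(np.round(d['point'],3).tolist(),round(d['confidence'],2)) for d in bot.spot_point(c,n)[:2]])
```

```text
28.75 [0.45894417 0.17539792 0.18921072] 0.037793492817474295 [ 0.39214102 -0.41893594  1.01546424]
top bottle_large [([0.652, 0.047, 0.005], 0.86)]
side bottle_large [([0.648, 0.045, 0.001], 0.95)]
top bottle_small [([0.657, -0.032, 0.006], 0.73)]
side bottle_small [([0.656, -0.026, 0.0], 0.82)]
top jar_red [([0.563, -0.322, 0.007], 0.93)]
side jar_red []
top jar_green [([0.559, -0.236, 0.003], 0.68)]
side jar_green [([0.56, -0.245, 0.007], 0.65)]
top cassette [([0.598, 0.278, 0.006], 0.78)]
side cassette [([0.558, -0.246, 0.005], 0.21)]
top beaker [([0.339, -0.402, -0.001], 0.61)]
side beaker [([0.343, -0.405, -0.004], 0.91)]
top tube_stand [([0.347, 0.405, 0.003], 0.84), ([0.562, -0.288, 0.0], 0.39)]
side tube_stand [([0.348, 0.407, 0.001], 0.74), ([0.655, 0.011, -0.0], 0.27)]
```

View pics/top12.png

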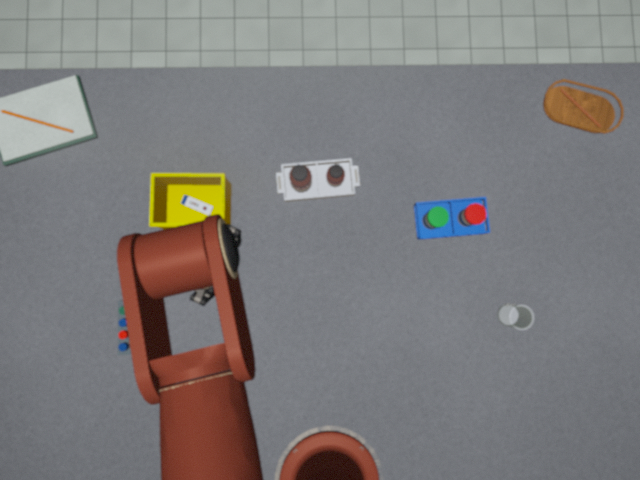

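View pics/side12.png

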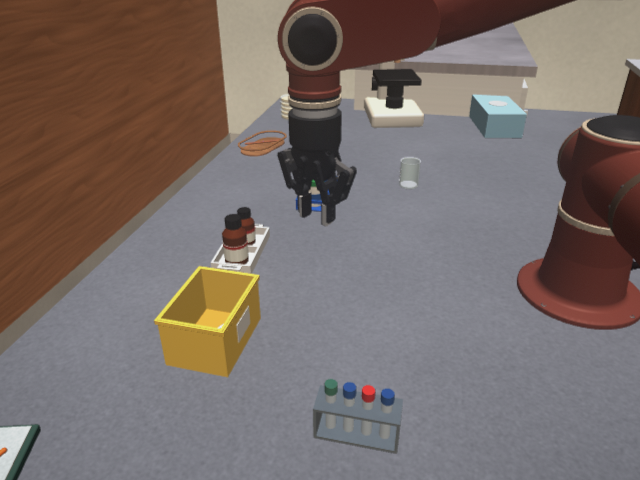

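View pics/wrist12.png

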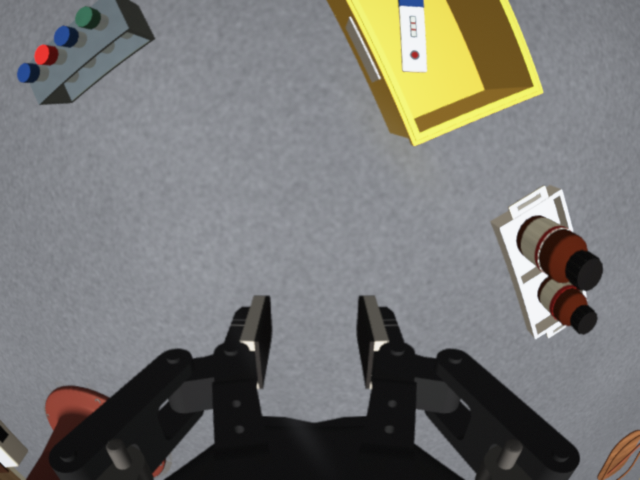

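All is in place: the cassette lies in the tub (top (198,205)), bottles are at (301,178) and (336,175), jars at (437,216) and (475,214), and beaker and stand have not moved. I'll let the arm come to rest and hand in.

Emit:
{"op": "arm_command", "data": {"commands": [[[0,0,0,0,3.8],[0,0,0,0,3.8],[0,0,0,0,3.8],[0,0,0,0,3.8]]]}}

```text
clock: 29.93
ee_pos: [0.46, 0.176, 0.188]
eef_rot: [[0.447, 0.895, 0.0], [0.895, -0.447, 0.0], [0.0, 0.0, -1.0]]
force: [-0.6, -0.6, -0.4]
gripper_width: 0.0379
```

```bash
python3 -c "
from cell import bot
s=bot.state();print(abs(s['qvel']).max(),s['force']);print(bot.sign_off())"
```

```text
0.002610942051084903 [-0.5871409  -0.56650912 -0.36615684]
the job is handed in; nothing more can be done
None
```

The bench is cleared and the job was handed in at about 30 s of the 112 s allowed. The small bottle and then the large one went into the tray, the red and then the green jar into the rack, and the cassette into the waste tub. Each bottle and jar was lowered until the floor pushed back with about 3–7 N, then released.

**Last checks:**
- The top, side and wrist pictures show both bottles upright in separate tray compartments and the cassette inside the tub.
- Both jars show upright in separate rack openings, the red one in the top view only in the final set.
- The beaker and tube stand were measured within about 4 mm of where they started.
- The arm was at rest and touching nothing at hand-in.

**Disagreements and misses:**
- For the green jar the two views differed by 9 mm in y, -0.236 from the top and -0.245 from the side. The side value matches where I set it down.
- The side view did not report the red jar, which the arm was hiding.
- The side view gave one low-confidence (0.21) false cassette report at the rack.
- Measured lid and cap heights came out 1–8 mm below the stated ones.

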